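# Fetch a slide box from the gated bench dispenser

## Task

Draw the red-handled gate of the dispenser all the way out to its stop, so that the blue slide box with the yellow lid slides down behind the clear flap, and leave the gate out. Then raise the flap by its orange bar as far as it goes, reach in under it while it sinks, take the slide box out and set it down gently, lid up, flat on the floor of the green tray. Let go, leave the flap fully shut and do not disturb the bottle, the petri dish or the blue tip box.

Things in the scene. Friction and masses are not known exactly. Their poses are not given: they have to be found in the camera images.
- dispenser: White bench dispenser, fixed, origin at the centre of its underside (base plate 250 x 170 mm); -x is its front (robot side), +y its left, z up. Its rear, upper part is a roofed hopper channel 44 mm wide that holds the slide box; the front, lower part is a pocket open at the top but for the clear flap. All in all 190 mm tall at the back, lower in front; the gate's post stands 210 mm high.
- chute_foot (a point): Lowest point of the slippery chute floor (middle, at the front wall), at (-125, 0, 20) mm in the dispenser frame. The floor rises from here towards the dispenser's +x at 25 degrees; its lowest 145 mm is the pocket: 150 mm wide, clear side walls 62 mm high and a blue front wall 30 mm high and 5 mm thick (heights square to the floor).
- pocket (a point): Where the slide box's centre comes to rest in the pocket, at (-97, 0, 55) mm in the dispenser frame, within 10 mm: it slides down in under a second once the gate is drawn and stops end-on against the front wall, lid up, still tilted 25 degrees with the chute, sides along the dispenser's x, about 50 mm free on each side of it.
- gate (a joint): Draw of the slide gate, m: 0 fully in (blocks the chute), 0.060 at its end stop. Slides towards the dispenser's +y; it stays where it is left and takes 2 to 4 N.
- gate_grip (a point): Grip point on the red upright handle post of the gate, 22 x 22 mm square (sides along the dispenser's axes) and 100 mm tall, free all round; the point is on its axis, 18 mm below its top. With the gate in it is at (0, 110, 192) mm in the dispenser frame.
- flap (a joint): Opening of the flap, rad: 0 shut (sloping 25 degrees down to the front, parallel to the chute), 1.83 at its stop (80 degrees above level, leaning towards the robot). It never stays up: 150 g on a damped soft-close hinge (lift at about 0.5 rad/s; 1 to 3 N at the bar). Let go at the stop, it sinks to 1.3 rad in about 6 s and is shut in about 13 s. It may rest on the hand; then come out forwards rather than up against it.
- flap_bar (a point): Middle of the flap's orange grip bar: round, 12 mm diameter, 110 mm long, parallel to the dispenser's y, in the flap's plane 187 mm from the hinge axis, with a 44 mm gap to the flap's edge (prongs at its ends, 100 mm apart). Shut, it is at (-190, 0, 61) mm in the dispenser frame. It may turn in the grip as the flap rises.
- flap_hinge (a point): Middle of the flap's hinge axis, at (-21, 0, 140) mm in the dispenser frame; the axis runs along the dispenser's y and raising turns the bar up and back towards +x about it. The flap is 156 mm wide, 6 mm thick.
- slidebox_center (a point): Centre of the loose slide box, 80 x 36 x 40 mm (its x, y, z), about 120 g: blue body, yellow lid on its +z side, small orange latch on one end. At the start it lies in the hopper channel behind the gate, tilted with the chute.
- green_tray: Green open tray, fixed, 150 x 120 mm outside, 22 mm high, walls and floor 4 mm; origin at the centre of its underside, x along its length. It stands to the right or to the left of the dispenser. The slide box set down on its floor has its centre 24 mm above the tray's origin.
- grey_tray: Grey tray of the same size on the other side; not to be used.
- bottle: Amber bottle with an orange cap, loose, 60 mm diameter, 150 mm tall, origin at the centre of its underside. Leave alone.
- petri_dish: Clear round petri dish with a yellow top, loose, 90 mm diameter, 15 mm high, on the table in front of the dispenser, origin at the centre of its underside. Leave alone.
- tip_box: Blue tip box with a clear lid, loose, 85 x 120 x 70 mm, origin at the centre of its underside. Leave alone.
There are look-alikes about, which are no part of the job. Several things have the shape of the green_tray; the one meant has the colours described above.

How it is judged:
By the outcome, as a careful person would: the job done as asked, in the order asked, and still so for the second after the job is handed in, with the robot touching nothing.
It also fails if it takes over 72 s, if anything falls off the work surface, if the arm or the gripper's body presses on something with over 40 N, if the wrist force passes 120 N, or if a joint passes its speed limit or range.

## Robot

A 6-joint arm with a two-finger parallel gripper is mounted at the origin on the work surface. World frame = base frame: x ahead of the robot, y to its left, z up, the work surface at z = 0. Lengths are in m, angles in rad, forces in N, time in s.
With the tool pointing down it reaches from about 0.4 to 0.925 m from the base axis. Payload 3.4 kg.
Tool frame: the origin (TCP) lies on the front face of the gripper's body, between the roots of the fingers; the fingertips stand 73 mm ahead of it and the grasp point (between the pads) lies 54 mm ahead of it; z points along the fingers, y is the line along which they close (so a half turn about z gives the same grasp; the last joint's range is limited). The gripper opens to 85 mm and grips with 20 to 120 N. Pads are 22 mm wide; open, the fingers measure 114 mm over their backs; the gripper's body (76 mm by 85 mm) begins 54 mm behind the grasp point. The pads swing forward as they close: fully open they stand 13 mm farther back than shut.
Start: joints at [1.179, 0.307, 1.506, -0, 1.328, -0.073], TCP at [0.18, 0.546, 0.304] pointing down, gripper open.
Joint ranges: [-3.12, 3.12], [-1.05, 2.28], [0.14, 2.33], [-1.42, 4.57], [0.1, 2.73], [-2.68, 2.68]. Speed limits (rad/s): [2.57, 2.57, 3.14, 3.14, 3.14, 3.14].

## Interface

Orientations are given as a 3x3 rotation matrix whose columns are the frame's x, y, z axes.
In Python, from plant import state, camera, get_calibration, finish_job gives the robot as it stands.
- The arm moves only by the shell command python3 -m crank 'ROWS' [OPENING] [FORCE]. ROWS is JSON, a list of rows, each an object with "slide": the shift along the tool's x, y, z normalised to -1 to 1, where 1 is 0.15 m, a list of three; "twist": the turn, a rotation vector about the tool's x, y, z normalised to -1 to 1, where 1 is pi/2 rad, a list of three. In form: [{"slide": [tx, ty, tz], "twist": [wx, wy, wz]}, ...]. A call has 1 to 20 rows; each row shifts and turns the commanded pose from where the row before left it, along the tool's axes as they then stand; what a row does not reach is not made up. A row lasts 1/12 s, in which the tool goes at most 41.7 mm and 7.16 degrees, less where a joint would pass 70% of its speed; a pose out of reach is approached as far as the arm can. A call with a number of a shift or a turn outside -1 to 1 is refused whole. A call with a gripper value outside its range is refused whole. OPENING is the opening, from 0 (shut) to 1 (fully open), set as the call begins (- or left out, the last holds). The fingers move at their own pace and stop on an object; FORCE is the grip in N (left out, the last holds). Time passes only in rows, so rows that do not move let the fingers close. It gives the time, the measured TCP pose, the force, the opening and the grip force at its end, in the units of the state.
- state(): the state, without advancing time (a new reading comes with each control period).
- camera(name): name is "scene" or "top"; returns the picture (400x640x3 uint8, blue, green, red); there is no depth.
- get_calibration(name): a dict with "fx", "fy", "cx", "cy" (pixels), "T" (4x4, takes a point from camera to world coordinates). Camera axes: x right, y down, z forward; pixel columns grow to the right and rows downward; lengths in m; the calibration is good to about 2 mm. A picture is of the moment at which its call begins. get_calibration takes no time and is no camera call.
- finish_job(): hands the job in; it is judged then, once.
The state is a dict: "time": time; "joints": joint angles; "joint_vel": joint speeds; "effort": joint torques, N m; "tool_pos": TCP position; "orientation": TCP orientation; "ft_force": force on the tool from outside, world axes, zero at the start; "wrist_torque": the same for the moment, N m; "finger_gap": finger opening in m; "finger_force": force on a finger pad.
Only numpy, scipy, OpenCV 4.12 (cv2) and the standard library are available. Lean on these libraries where they do the work, as an engineer would, in place of code of your own. Each camera call takes 0.05 s, during which the arm holds its last target. There are 200 camera calls.

## Working session

There is one attempt and no reset: what is moved stays moved. The work goes in short steps, Python scripts to look and compute and a shell command to move; the robot and the scene stay as the last step left them, time stands still between calls to the robot, and variables do not carry over. Pictures are saved under pics/ and viewed, at most 10 in all, crops included, and the job is handed in when it is done.

```bash
ls; mkdir -p pics; python3 - <<'E'
from plant import *
import cv2,numpy as np
np.set_printoptions(precision=4,suppress=True)
for n in("scene","top"):
    im=camera(n);cv2.imwrite(f"pics/{n}0.png",im);c=get_calibration(n);print(n,c["fx"],c["fy"],c["cx"],c["cy"]);print(np.array(c["T"]))
print(state())
E
```

```text
pics
scene 482.2400481029239 482.2400481029239 312.98588943357726 200.3233580923047
[[-0.1619  0.8216 -0.5466  1.3284]
 [ 0.9868  0.1371 -0.0863  0.1577]
 [ 0.004  -0.5534 -0.8329  1.4641]
 [ 0.      0.      0.      1.    ]]
top 436.62346332540795 436.62346332540795 322.1946367558168 210.40790367718338
[[-0.0098 -0.9861  0.1657  0.2537]
 [-0.9999  0.0084 -0.0087  0.0266]
 [ 0.0072 -0.1658 -0.9861  1.4175]
 [ 0.      0.      0.      1.    ]]
{'time': 0.1, 'joints': array([ 1.1785,  0.3075,  1.5075,  0.    ,  1.3284, -0.0735]), 'joint_vel': array([ 0.0003, -0.0024, -0.005 ,  0.0008,  0.0003, -0.0001]), 'effort': array([ -0.0005, -45.8531, -25.2605,  -0.0003,   0.0056,  -0.    ]), 'tool_pos': array([0.1801, 0.5456, 0.3031]), 'orientation': array([[-0.9496,  0.3135, -0.0007],
       [ 0.3135,  0.9496, -0.0017],
       [ 0.0001, -0.0018, -1.    ]]), 'ft_force': array([0.5379, 0.0776, 0.6846]), 'wrist_torque': array([0.0485, 0.0221, 0.009 ]), 'finger_force': 0.0, 'finger_gap': 0.08548432446072401}
```

View pics/scene0.png

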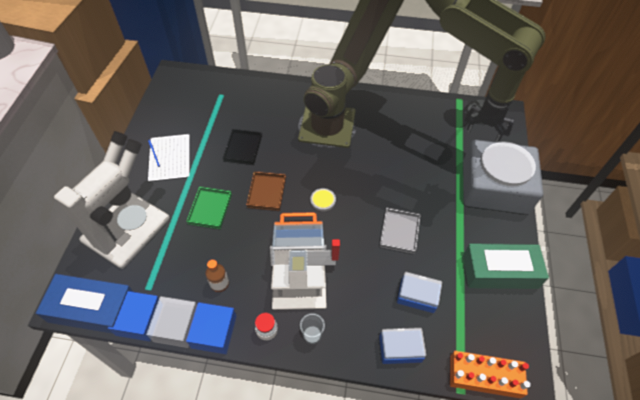

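View pics/top0.png

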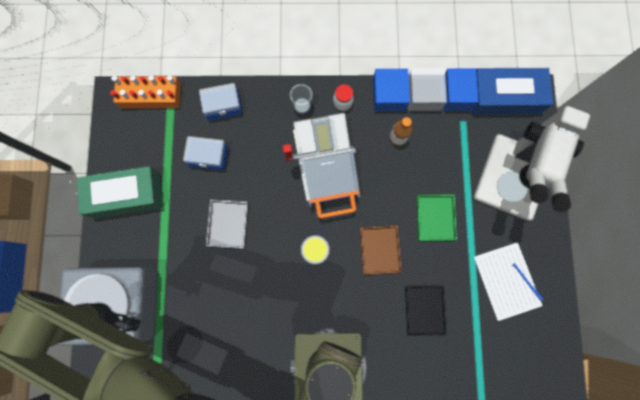

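The pictures show the dispenser at top-view (325,160) with its front towards the robot. The red post is at (288,151), the orange bar at (336,208), the green tray at (437,218) and the petri dish at (315,250).

```bash
cat > h.py <<'E'
import cv2,numpy as np
from plant import *
np.set_printoptions(precision=4,suppress=True)
def ray(n,p):
    c=get_calibration(n);T=np.array(c["T"]);d=np.array([(p[0]-c["cx"])/c["fx"],(p[1]-c["cy"])/c["fy"],1]);return T[:3,3],T[:3,:3]@d
def onz(n,p,z):
    o,d=ray(n,p);return o+d*(z-o[2])/d[2]
def tri(a,b):
    (o,d),(q,e)=ray("top",a),ray("scene",b)
    s=np.linalg.lstsq(np.c_[d,-e],q-o,rcond=None)[0];A=o+d*s[0];B=q+e*s[1];return (A+B)/2,np.linalg.norm(A-B)
def blobs(im,lo,hi,box,amin=15):
    x0,y0,x1,y1=box;h=cv2.cvtColor(im,cv2.COLOR_BGR2HSV)
    m=cv2.inRange(h,lo,hi);k=np.zeros_like(m);k[y0:y1,x0:x1]=m[y0:y1,x0:x1]
    cs=cv2.findContours(k,cv2.RETR_EXTERNAL,cv2.CHAIN_APPROX_NONE)[0]
    return [c for c in sorted(cs,key=cv2.contourArea,reverse=True) if cv2.contourArea(c)>=amin]
E
python3 - <<'E'
from h import *
t=cv2.imread("pics/top0.png");s=cv2.imread("pics/scene0.png")
def show(nm,cs,n,z):
    for c in cs[:2]:
        r=cv2.minAreaRect(c);print(nm,n,cv2.contourArea(c),r);print(np.array([onz(n,p,z) for p in cv2.boxPoints(r)]),onz(n,r[0],z))
G=((45,120,60),(75,255,255));R=((0,0,0),)
show("tray",blobs(t,*G,(400,180,470,260)),"top",.022)
show("tray",blobs(s,*G,(180,180,240,240)),"scene",.022)
O=((5,150,130),(18,255,255))
show("bar",blobs(t,*O,(300,180,370,225)),"top",.061)
show("bar",blobs(s,*O,(270,205,330,240)),"scene",.061)
show("red",blobs(t,(0,150,80),(4,255,255),(275,140,297,165),5),"top",.21)
show("red",blobs(s,(0,150,80),(4,255,255),(325,235,345,265),5),"scene",.21)
Y=((22,120,120),(35,255,255))
show("petri",blobs(t,*Y,(295,230,335,270)),"top",.015)
W=((0,0,170),(180,40,255))
c=np.hstack([cv2.resize(t[100:225,270:370],None,fx=4,fy=4,interpolation=2),cv2.resize(s[205:315,255:350],(400,500),interpolation=2)])
cv2.imwrite("pics/c1.png",c)
E
```

```text
tray top 1664.5 ((436.1605224609375, 217.49427795410156), (46.2562255859375, 38.404083251953125), 87.95458984375)
[[ 0.5364 -0.293   0.022 ]
 [ 0.5399 -0.4188  0.022 ]
 [ 0.3884 -0.415   0.022 ]
 [ 0.3851 -0.2914  0.022 ]] [ 0.4618 -0.3545  0.022 ]
tray scene 1130.5 ((208.8000030517578, 206.6000213623047), (33.520145416259766, 42.37452697753906), 18.434947967529297)
[[ 0.5418 -0.4132  0.022 ]
 [ 0.3673 -0.4174  0.022 ]
 [ 0.3941 -0.2899  0.022 ]
 [ 0.5648 -0.2926  0.022 ]] [ 0.4695 -0.3528  0.022 ]
bar top 731.0 ((336.0920104980469, 204.91502380371094), (19.837295532226562, 47.853824615478516), 79.28687286376953)
[[ 0.5166  0.0506  0.061 ]
 [ 0.5441 -0.0989  0.061 ]
 [ 0.4812 -0.1091  0.061 ]
 [ 0.4542  0.0393  0.061 ]] [ 0.4989 -0.0294  0.061 ]
bar scene 378.5 ((298.0, 217.5), (11.0, 46.0), 90.0)
[[ 0.4767 -0.1087  0.061 ]
 [ 0.4507  0.0473  0.061 ]
 [ 0.4942  0.054   0.061 ]
 [ 0.5198 -0.0996  0.061 ]] [ 0.4855 -0.0267  0.061 ]
red top 70.5 ((287.8276062011719, 150.43106079101562), (13.261951446533203, 7.7470808029174805), 66.80140686035156)
[[0.6457 0.1307 0.21  ]
 [0.6547 0.1102 0.21  ]
 [0.6182 0.0952 0.21  ]
 [0.6093 0.1155 0.21  ]] [0.632  0.1129 0.21  ]
red scene 102.0 ((335.5, 249.0), (20.0, 7.0), 90.0)
[[0.632  0.1056 0.21  ]
 [0.6286 0.1261 0.21  ]
 [0.6939 0.1348 0.21  ]
 [0.6972 0.1149 0.21  ]] [0.6634 0.1204 0.21  ]
petri top 338.5 ((314.75, 249.25), (21.21320343017578, 20.50609588623047), 45.0)
[[ 0.3644  0.0867  0.015 ]
 [ 0.4108  0.0399  0.015 ]
 [ 0.362  -0.0079  0.015 ]
 [ 0.3162  0.0389  0.015 ]] [0.3632 0.0394 0.015 ]
```

View pics/c1.png

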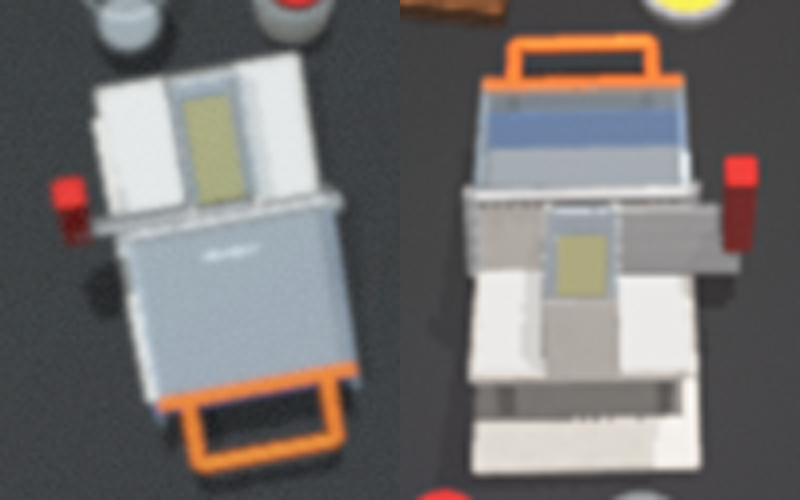

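The crop shows the bar's ends and the post's top clearly, and the slide box's yellow lid in the hopper. I fit the dispenser pose from these points.

```bash
python3 - <<'E'
from h import *
def T(x,y): return (270+x/4-.4,100+y/4-.4)
def S(x,y): return (255+(x-400)*.2375-.4,205+y*.22-.4)
P=[("barL",onz("top",T(197,467),.061),(-190,55)),("barR",onz("top",T(340,441),.061),(-190,-55)),
("barL",onz("scene",S(655,41),.061),(-190,52)),("barR",onz("scene",S(512,42),.061),(-190,-52)),
("post",onz("top",T(69,186),.21),(0,110)),("post",onz("scene",S(741,169),.21),(0,110)),
("rearR",onz("scene",S(472,472),.0),(125,-85)),("rearL",onz("scene",S(700,470),.0),(125,85))]
for p in P: print(p)
print("tri post",tri(T(69,186),S(741,169)),"bar",tri(T(268,454),S(583.5,41.5)))
W=np.array([p[1][:2] for p in P]);D=np.array([p[2] for p in P])/1e3
wm,dm=W.mean(0),D.mean(0);H=(D-dm).T@(W-wm)
th=np.arctan2(H[0,1]-H[1,0],H[0,0]+H[1,1]);R=np.array([[np.cos(th),-np.sin(th)],[np.sin(th),np.cos(th)]]);t=wm-R@dm
print("yaw",th,np.degrees(th),"t",t);print((W-(D@R.T+t))*1e3)
for n,p in dict(gate=(0,.11),gate_out=(0,.17),bar=(-.19,0),hinge=(-.021,0),foot=(-.125,0),pocket=(-.097,0)).items(): print(n,R@p+t)
E
```

```text
('barL', array([0.4628, 0.0254, 0.061 ]), (-190, 55))
('barR', array([ 0.4826, -0.0875,  0.061 ]), (-190, -55))
('barL', array([0.4604, 0.0285, 0.061 ]), (-190, 52))
('barR', array([ 0.4805, -0.0862,  0.061 ]), (-190, -52))
('post', array([0.6449, 0.1157, 0.21  ]), (0, 110))
('post', array([0.6395, 0.1174, 0.21  ]), (0, 110))
('rearR', array([ 0.7954, -0.0565,  0.    ]), (125, -85))
('rearL', array([0.7659, 0.1127, 0.    ]), (125, 85))
tri post (array([0.6429, 0.1165, 0.2158]), np.float64(0.0023138297142770866)) bar (array([ 0.4721, -0.0295,  0.0636]), np.float64(0.0019974139684811277))
yaw 0.18123427016842575 10.383958783784514 t [0.6592 0.0056]
[[ 0.4535 -0.121 ]
 [ 0.3841 -4.8099]
 [-2.4456  5.9955]
 [-1.1686 -6.418 ]
 [ 5.5644  1.8963]
 [ 0.1969  3.5774]
 [-2.0539 -1.0655]
 [-0.9308  0.9452]]
gate [0.6393 0.1138]
gate_out [0.6285 0.1729]
bar [ 0.4723 -0.0286]
hinge [0.6385 0.0019]
foot [ 0.5362 -0.0169]
pocket [ 0.5637 -0.0118]
```

```bash
cat >> h.py <<'E'
from scipy.spatial.transform import Rotation as Ro
YAW=np.radians(10.3);T0=np.array([.6592,.0056,0])   # dispenser pose
RD=Ro.from_euler("z",YAW).as_matrix()
def W(x,y,z): return RD@np.array([x,y,z])/1e3+T0
# orientations, tool columns in dispenser frame; G: closes along disp x; B: closes along disp y, z tilted forward by t deg
G=RD@np.array([[0,1,0],[1,0,0],[0,0,-1.]])
def B(t,s=1):
    t=np.radians(t);z=np.array([np.sin(t),0,-np.cos(t)]);y=np.array([0,s,0.]);return RD@np.c_[np.cross(y,z),y,z]
def plan(p0,R0,p1,R1,n):
    w=Ro.from_matrix(R0.T@R1).as_rotvec()/n;q=Ro.from_rotvec(w).as_matrix();M=np.zeros((3,3));A=R0.copy()
    for k in range(n): M+=A;A=A@q
    s=np.linalg.solve(M,p1-p0);A=R0.copy();p=p0.copy();pts=[]
    for k in range(n): p=p+A@s;A=A@q;pts.append(p)
    print(n,"rows slide",(s/.15).round(4),"twist",(w/(np.pi/2)).round(4),"mm/row",np.linalg.norm(s)*1e3,"deg",np.degrees(np.linalg.norm(w)),"mid",pts[n//2-1],"end",p1)
def here(): s=state();return s["tool_pos"],s["orientation"]
def drel(p): return (RD.T@(p-T0))*1e3
E
python3 - <<'E'
from h import *
plan(*here(),W(0,110,300),G,18)
E
```

```text
18 rows slide [-0.2444  0.0173  0.0012] twist [-0.0001  0.      0.0379] mm/row 36.75774690792034 deg 3.4129293865379022 mid [0.4691 0.3928 0.3015] end [0.6395 0.1138 0.3   ]
```

```bash
python3 -m crank '[{"slide":[-0.2444,0.0173,0.0012],"twist":[0,0,0.0379]},{"slide":[-0.2444,0.0173,0.0012],"twist":[0,0,0.0379]},{"slide":[-0.2444,0.0173,0.0012],"twist":[0,0,0.0379]},{"slide":[-0.2444,0.0173,0.0012],"twist":[0,0,0.0379]},{"slide":[-0.2444,0.0173,0.0012],"twist":[0,0,0.0379]},{"slide":[-0.2444,0.0173,0.0012],"twist":[0,0,0.0379]},{"slide":[-0.2444,0.0173,0.0012],"twist":[0,0,0.0379]},{"slide":[-0.2444,0.0173,0.0012],"twist":[0,0,0.0379]},{"slide":[-0.2444,0.0173,0.0012],"twist":[0,0,0.0379]},{"slide":[-0.2444,0.0173,0.0012],"twist":[0,0,0.0379]},{"slide":[-0.2444,0.0173,0.0012],"twist":[0,0,0.0379]},{"slide":[-0.2444,0.0173,0.0012],"twist":[0,0,0.0379]},{"slide":[-0.2444,0.0173,0.0012],"twist":[0,0,0.0379]},{"slide":[-0.2444,0.0173,0.0012],"twist":[0,0,0.0379]},{"slide":[-0.2444,0.0173,0.0012],"twist":[0,0,0.0379]},{"slide":[-0.2444,0.0173,0.0012],"twist":[0,0,0.0379]},{"slide":[-0.2444,0.0173,0.0012],"twist":[0,0,0.0379]},{"slide":[-0.2444,0.0173,0.0012],"twist":[0,0,0.0379]},{"slide":[0,0,0],"twist":[0,0,0]},{"slide":[0,0,0],"twist":[0,0,0]}]' 1 30
python3 - <<'E'
from h import *
p,R=here();print(drel(p),RD.T@R,state()["joints"])
t=camera("top");s=camera("scene")
c=np.hstack([cv2.resize(t[60:260,220:420],(400,400),interpolation=2),cv2.resize(s[160:360,220:420],(400,400),interpolation=2)])
cv2.imwrite("pics/c2.png",c)
plan(p,R,W(0,110,246),G,4)
E
```

```text
time: 1.77
tool_pos: [0.6401, 0.1121, 0.2999]
orientation: [[-0.176, 0.984, -0.001], [0.984, 0.176, -0.0], [0.0, -0.001, -1.0]]
ft_force: [0.6, 0.7, 0.6]
finger_gap: 0.0855
finger_force: 0.0
[  0.2739 108.2156 299.8765] [[ 0.003   1.     -0.0014]
 [ 1.     -0.003   0.0002]
 [ 0.0002 -0.0014 -1.    ]] [ 0.1084  0.4143  1.3455  0.0001  1.3831 -0.0685]
4 rows slide [ 0.003  -0.0004  0.0898] twist [-0.0002 -0.     -0.0005] mm/row 13.476684042070918 deg 0.04698232082864205 mid [0.6398 0.113  0.2729] end [0.6395 0.1138 0.246 ]
```

View pics/c2.png

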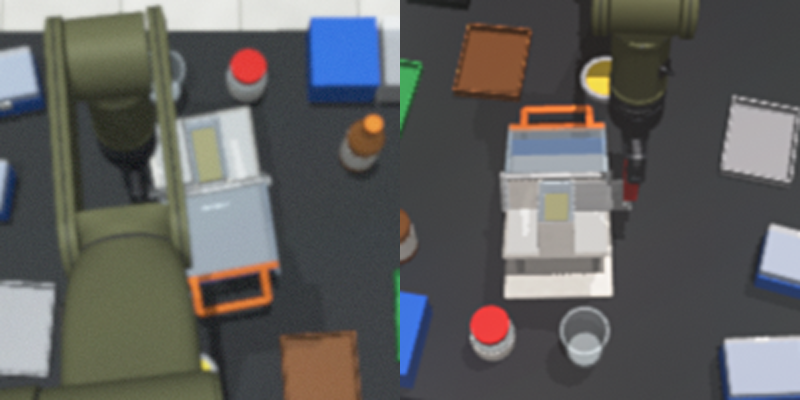

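The gripper is over the red post: in the right half, the fingers at (633,160) sit just above the post at (630,190). Next I go down and close.

```bash
python3 -m crank '[{"slide":[0.003,0,0.09],"twist":[0,0,0]},{"slide":[0.003,0,0.09],"twist":[0,0,0]},{"slide":[0.003,0,0.09],"twist":[0,0,0]},{"slide":[0.003,0,0.09],"twist":[0,0,0]},{"slide":[0,0,0],"twist":[0,0,0]}]' 1 30
python3 -m crank '[{"slide":[0,0,0],"twist":[0,0,0]},{"slide":[0,0,0],"twist":[0,0,0]},{"slide":[0,0,0],"twist":[0,0,0]},{"slide":[0,0,0],"twist":[0,0,0]},{"slide":[0,0,0],"twist":[0,0,0]},{"slide":[0,0,0],"twist":[0,0,0]},{"slide":[0,0,0],"twist":[0,0,0]},{"slide":[0,0,0],"twist":[0,0,0]}]' 0 30
```

```text
time: 2.28
tool_pos: [0.6369, 0.1181, 0.2436]
orientation: [[-0.182, 0.983, -0.006], [0.983, 0.182, -0.0], [0.001, -0.006, -1.0]]
ft_force: [-0.6, 0.1, -0.5]
finger_gap: 0.0853
finger_force: 0.0
time: 2.95
tool_pos: [0.6414, 0.1166, 0.248]
orientation: [[-0.179, 0.984, 0.005], [0.984, 0.179, 0.001], [0.0, 0.005, -1.0]]
ft_force: [5.2, 1.5, 1.5]
finger_gap: 0.0218
finger_force: 35.9
```

```bash
python3 -m crank '[{"slide":[0.04,0,0],"twist":[0,0,0]},{"slide":[0.04,0,0],"twist":[0,0,0]},{"slide":[0.04,0,0],"twist":[0,0,0]},{"slide":[0.04,0,0],"twist":[0,0,0]},{"slide":[0.04,0,0],"twist":[0,0,0]},{"slide":[0.04,0,0],"twist":[0,0,0]},{"slide":[0.04,0,0],"twist":[0,0,0]},{"slide":[0.04,0,0],"twist":[0,0,0]},{"slide":[0.04,0,0],"twist":[0,0,0]},{"slide":[0.04,0,0],"twist":[0,0,0]},{"slide":[0.0,0,0],"twist":[0,0,0]}]'
```

```text
time: 3.87
tool_pos: [0.6311, 0.1724, 0.2479]
orientation: [[-0.18, 0.984, 0.006], [0.984, 0.18, -0.006], [-0.007, 0.005, -1.0]]
ft_force: [5.5, -9.1, 1.4]
finger_gap: 0.0217
finger_force: 35.9
```

```bash
python3 -m crank '[{"slide":[0.01,0,0],"twist":[0,0,0]},{"slide":[0.01,0,0],"twist":[0,0,0]},{"slide":[0.0,0,0],"twist":[0,0,0]},{"slide":[0.0,0,0],"twist":[0,0,0]}]'
```

```text
time: 4.2
tool_pos: [0.6311, 0.1727, 0.2478]
orientation: [[-0.178, 0.984, 0.006], [0.984, 0.178, -0.009], [-0.01, 0.004, -1.0]]
ft_force: [6.4, -14.7, 0.6]
finger_gap: 0.0213
finger_force: 35.9
```

```bash
sed -i 's/\[.6592,.0056,0\]/[.6607,.0056,0]/' h.py
python3 -m crank '[{"slide":[-0.01,0,0],"twist":[0,0,0]},{"slide":[0,0,0],"twist":[0,0,0]},{"slide":[0,0,0],"twist":[0,0,0]},{"slide":[0,0,0],"twist":[0,0,0]},{"slide":[0,0,-0.15],"twist":[0,0,0]},{"slide":[0,0,-0.2],"twist":[0,0,0]},{"slide":[0,0,-0.1],"twist":[0,0,0]},{"slide":[0,0,0],"twist":[0,0,0]}]' 0.7
python3 - <<'E'
from h import *
s=camera("scene");cv2.imwrite("pics/c3.png",cv2.resize(s[190:310,230:370],(700,600),interpolation=2))
plan(*here(),W(-190,0,230),G,9)
E
```

```text
time: 4.87
tool_pos: [0.63, 0.1777, 0.3188]
orientation: [[-0.18, 0.984, 0.008], [0.984, 0.18, 0.002], [0.001, 0.008, -1.0]]
ft_force: [0.6, 0.6, -0.1]
finger_gap: 0.0597
finger_force: 0.0
9 rows slide [-0.1294 -0.1408  0.0637] twist [ 0.0003 -0.      0.0001] mm/row 30.22652616964363 deg 0.03205770874596799 mid [0.5602 0.086  0.2779] end [ 0.4738 -0.0284  0.23  ]
```

View pics/c3.png

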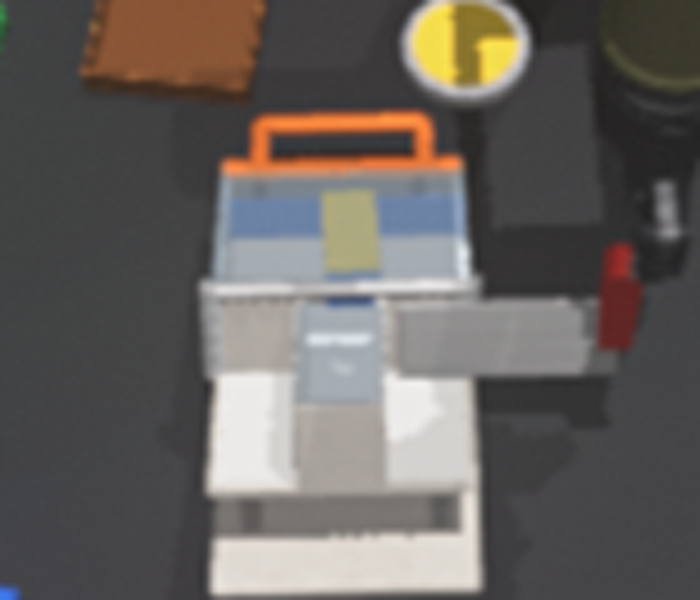

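The slide box has dropped into the pocket (lid at crop (350,230)), the gate is out, and the bar is at (342,122). Now to the bar.

```bash
python3 -m crank '[{"slide":[-0.129,-0.141,0.063],"twist":[0,0,0]},{"slide":[-0.129,-0.141,0.063],"twist":[0,0,0]},{"slide":[-0.129,-0.141,0.063],"twist":[0,0,0]},{"slide":[-0.129,-0.141,0.063],"twist":[0,0,0]},{"slide":[-0.129,-0.141,0.063],"twist":[0,0,0]},{"slide":[-0.129,-0.141,0.063],"twist":[0,0,0]},{"slide":[-0.129,-0.141,0.063],"twist":[0,0,0]},{"slide":[-0.129,-0.141,0.063],"twist":[0,0,0]},{"slide":[-0.129,-0.141,0.063],"twist":[0,0,0]},{"slide":[0,0,0],"twist":[0,0,0]}]' 0.38
python3 - <<'E'
from h import *
print(drel(onz("scene",(230+350/5-.5,190+231/5-.5),.073)))
s=camera("scene");cv2.imwrite("pics/c4.png",cv2.resize(s[160:280,230:370],(700,600),interpolation=2))
p,R=here();print(drel(p),state()["finger_gap"],state()["joints"])
plan(p,R,W(-190,0,115),G,5)
E
```

```text
time: 5.75
tool_pos: [0.4661, -0.0307, 0.2258]
orientation: [[-0.177, 0.984, -0.011], [0.984, 0.177, -0.0], [0.002, -0.011, -1.0]]
ft_force: [-0.6, 0.5, -0.8]
finger_gap: 0.0325
finger_force: 0.0
[-100.2361    4.7346   73.    ]
[-195.3575   -0.3214  226.8388] 0.032468463156776116 [-0.1531  0.2425  1.8245 -0.0002  1.0814 -0.3306]
5 rows slide [0.0003 0.0077 0.1491] twist [-0.0008 -0.0003 -0.0003] mm/row 22.393533592499054 deg 0.08154286072595675 mid [ 0.4705 -0.0291  0.1821] end [ 0.4738 -0.0284  0.115 ]
```

View pics/c4.png

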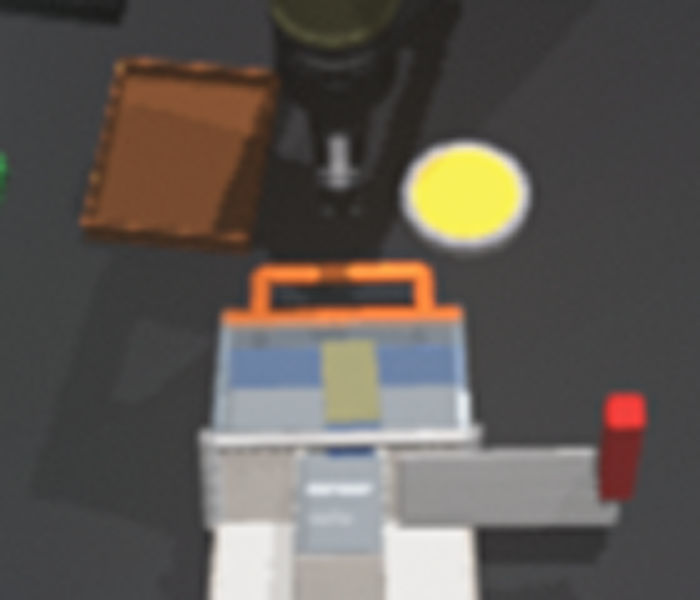

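```bash
python3 -m crank '[{"slide":[0,0,0.15],"twist":[0,0,0]},{"slide":[0,0,0.15],"twist":[0,0,0]},{"slide":[0,0,0.15],"twist":[0,0,0]},{"slide":[0,0,0.0],"twist":[0,0,0]},{"slide":[0,0,0],"twist":[0,0,0]}]'
python3 - <<'E'
from h import *
p,R=here();print(drel(p))
s=camera("scene");c=blobs(s,(5,150,130),(18,255,255),(270,200,330,235));print([cv2.boundingRect(k) for k in c[:3]])
plan(p,R,W(-190,0,114),G,3)
E
```

```text
time: 6.22
tool_pos: [0.4718, -0.028, 0.1605]
orientation: [[-0.18, 0.984, -0.004], [0.984, 0.18, 0.001], [0.001, -0.003, -1.0]]
ft_force: [-0.1, 0.6, -0.1]
finger_gap: 0.0327
finger_force: 0.0
[-191.8707    0.7322  160.5331]
[(275, 212, 47, 12)]
3 rows slide [-0.0017  0.0044  0.1034] twist [-0.0007 -0.0003  0.0003] mm/row 15.52549564809652 deg 0.0741034712699899 mid [ 0.4724 -0.0281  0.145 ] end [ 0.4738 -0.0284  0.114 ]
```

```bash
python3 -m crank '[{"slide":[0,0,0.1],"twist":[0,0,0]},{"slide":[0,0,0.1],"twist":[0,0,0]},{"slide":[0,0,0.1],"twist":[0,0,0]},{"slide":[0,0,0.0],"twist":[0,0,0]},{"slide":[0,0,0],"twist":[0,0,0]}]'
python3 -m crank '[{"slide":[0,0,0],"twist":[0,0,0]},{"slide":[0,0,0],"twist":[0,0,0]},{"slide":[0,0,0],"twist":[0,0,0]},{"slide":[0,0,0],"twist":[0,0,0]},{"slide":[0,0,0],"twist":[0,0,0]},{"slide":[0,0,0],"twist":[0,0,0]}]' 0 25
```

```text
time: 6.68
tool_pos: [0.473, -0.0286, 0.1173]
orientation: [[-0.18, 0.984, 0.001], [0.984, 0.18, -0.0], [-0.0, 0.001, -1.0]]
ft_force: [0.1, 0.4, 1.1]
finger_gap: 0.0328
finger_force: 0.0
time: 7.18
tool_pos: [0.4749, -0.0286, 0.118]
orientation: [[-0.179, 0.984, 0.006], [0.984, 0.179, 0.0], [-0.001, 0.006, -1.0]]
ft_force: [3.8, 4.0, 3.4]
finger_gap: 0.0107
finger_force: 25.6
```

```bash
python3 - <<'E'
import numpy as np
a=np.radians(-25+np.arange(12)*105/11);P=187*np.c_[-np.cos(a),np.sin(a)]
d=np.diff(P,axis=0)/4/150
for k in d: print("y %.4f z %.4f"%(k[0],-k[1]))
E
```

```text
y -0.0179 z -0.0487
y -0.0096 z -0.0510
y -0.0010 z -0.0519
y 0.0076 z -0.0513
y 0.0160 z -0.0493
y 0.0239 z -0.0460
y 0.0312 z -0.0414
y 0.0377 z -0.0356
y 0.0431 z -0.0289
y 0.0473 z -0.0214
y 0.0501 z -0.0132
```

```bash
python3 -m crank '[{"slide":[0,-0.018,-0.049],"twist":[0,0,0]},{"slide":[0,-0.018,-0.049],"twist":[0,0,0]},{"slide":[0,-0.018,-0.049],"twist":[0,0,0]},{"slide":[0,-0.018,-0.049],"twist":[0,0,0]},{"slide":[0,-0.0096,-0.051],"twist":[0,0,0]},{"slide":[0,-0.0096,-0.051],"twist":[0,0,0]},{"slide":[0,-0.0096,-0.051],"twist":[0,0,0]},{"slide":[0,-0.0096,-0.051],"twist":[0,0,0]},{"slide":[0,-0.001,-0.052],"twist":[0,0,0]},{"slide":[0,-0.001,-0.052],"twist":[0,0,0]},{"slide":[0,-0.001,-0.052],"twist":[0,0,0]},{"slide":[0,-0.001,-0.052],"twist":[0,0,0]},{"slide":[0,0.0076,-0.0513],"twist":[0,0,0]},{"slide":[0,0.0076,-0.0513],"twist":[0,0,0]},{"slide":[0,0.0076,-0.0513],"twist":[0,0,0]},{"slide":[0,0.0076,-0.0513],"twist":[0,0,0]}]'
python3 -c "
from h import *
p,R=here();print(drel(p)-[-21,0,194])"
```

```text
time: 8.52
tool_pos: [0.4632, -0.0308, 0.2398]
orientation: [[-0.179, 0.984, 0.008], [0.984, 0.179, 0.001], [-0.001, 0.008, -1.0]]
ft_force: [10.7, 3.4, -6.7]
finger_gap: 0.011
finger_force: 26.9
[-179.8347   -0.5054   45.7912]
```

```bash
python3 -m crank '[{"slide":[0,0.018,-0.0493],"twist":[0,0,0]},{"slide":[0,0.018,-0.0493],"twist":[0,0,0]},{"slide":[0,0.018,-0.0493],"twist":[0,0,0]},{"slide":[0,0.018,-0.0493],"twist":[0,0,0]},{"slide":[0,0.0245,-0.046],"twist":[0,0,0]},{"slide":[0,0.0245,-0.046],"twist":[0,0,0]},{"slide":[0,0.0245,-0.046],"twist":[0,0,0]},{"slide":[0,0.0245,-0.046],"twist":[0,0,0]},{"slide":[0,0.0312,-0.0414],"twist":[0,0,0]},{"slide":[0,0.0312,-0.0414],"twist":[0,0,0]},{"slide":[0,0.0312,-0.0414],"twist":[0,0,0]},{"slide":[0,0.0312,-0.0414],"twist":[0,0,0]},{"slide":[0,0.0377,-0.0356],"twist":[0,0,0]},{"slide":[0,0.0377,-0.0356],"twist":[0,0,0]},{"slide":[0,0.0377,-0.0356],"twist":[0,0,0]},{"slide":[0,0.0377,-0.0356],"twist":[0,0,0]}]'
python3 -c "
from h import *
p,R=here();print(drel(p)-[-21,0,194])"
```

```text
time: 9.85
tool_pos: [0.526, -0.0191, 0.3403]
orientation: [[-0.179, 0.984, -0.001], [0.984, 0.179, 0.0], [0.0, -0.001, -1.0]]
ft_force: [5.4, 0.9, -10.9]
finger_gap: 0.0113
finger_force: 25.5
[-115.9464   -0.2353  146.3076]
```

```bash
python3 -m crank '[{"slide":[0,0.043,-0.029],"twist":[0,0,0]},{"slide":[0,0.043,-0.029],"twist":[0,0,0]},{"slide":[0,0.043,-0.029],"twist":[0,0,0]},{"slide":[0,0.043,-0.029],"twist":[0,0,0]},{"slide":[0,0.0473,-0.0214],"twist":[0,0,0]},{"slide":[0,0.0473,-0.0214],"twist":[0,0,0]},{"slide":[0,0.0473,-0.0214],"twist":[0,0,0]},{"slide":[0,0.0473,-0.0214],"twist":[0,0,0]},{"slide":[0,0.05,-0.0132],"twist":[0,0,0]},{"slide":[0,0.05,-0.0132],"twist":[0,0,0]},{"slide":[0,0.05,-0.0132],"twist":[0,0,0]},{"slide":[0,0.05,-0.0132],"twist":[0,0,0]},{"slide":[0,0.02,-0.002],"twist":[0,0,0]},{"slide":[0,0,0],"twist":[0,0,0]}]'
python3 -c "
from h import *
p,R=here();print(drel(p)-[-21,0,194],np.degrees(np.arctan2(drel(p)[2]-194,-21-drel(p)[0])))"
```

```text
time: 11.02
tool_pos: [0.61, -0.0035, 0.382]
orientation: [[-0.179, 0.984, -0.004], [0.984, 0.179, -0.001], [-0.0, -0.004, -1.0]]
ft_force: [-10.9, -0.4, 9.4]
finger_gap: 0.0105
finger_force: 26.0
[-30.5213   0.0903 188.0312] 80.78013179911004
```

```bash
python3 - <<'E'
from h import *
p0,R0=here();p0=p0-np.array([0,0,-.045])
plan(p0,R0,W(-172,3,400),B(0,-1),13)
plan(W(-172,3,400),B(0,-1),W(-160,3,193),B(25,-1),6)
plan(W(-160,3,193),B(25,-1),W(-122,3,111),B(25,-1),4)
E
```

```text
13 rows slide [-0.0442 -0.0524  0.014 ] twist [-0.0002  0.0002  0.077 ] mm/row 10.498512982438328 deg 6.9260123062247105 mid [ 0.5594 -0.0366  0.4146] end [ 0.4909 -0.0222  0.4   ]
6 rows slide [-0.0287  0.      0.2304] twist [0.     0.0463 0.    ] mm/row 34.82591632354281 deg 4.166666666666666 mid [ 0.4857 -0.0232  0.2958] end [ 0.5027 -0.0201  0.193 ]
4 rows slide [-0.0004 -0.      0.1506] twist [0. 0. 0.] mm/row 22.594247055389996 deg 0.0 mid [ 0.5214 -0.0167  0.152 ] end [ 0.5401 -0.0133  0.111 ]
```

```bash
python3 -m crank '[{"slide":[0,0,0],"twist":[0,0,0]},{"slide":[0,0,0],"twist":[0,0,0]},{"slide":[0,0,0],"twist":[0,0,0]},{"slide":[0,0,-0.15],"twist":[0,0,0]},{"slide":[0,0,-0.15],"twist":[0,0,0]},{"slide":[-0.044,-0.052,0.014],"twist":[0,0,0.077]},{"slide":[-0.044,-0.052,0.014],"twist":[0,0,0.077]},{"slide":[-0.044,-0.052,0.014],"twist":[0,0,0.077]},{"slide":[-0.044,-0.052,0.014],"twist":[0,0,0.077]},{"slide":[-0.044,-0.052,0.014],"twist":[0,0,0.077]},{"slide":[-0.044,-0.052,0.014],"twist":[0,0,0.077]},{"slide":[-0.044,-0.052,0.014],"twist":[0,0,0.077]},{"slide":[-0.044,-0.052,0.014],"twist":[0,0,0.077]},{"slide":[-0.044,-0.052,0.014],"twist":[0,0,0.077]},{"slide":[-0.044,-0.052,0.014],"twist":[0,0,0.077]},{"slide":[-0.044,-0.052,0.014],"twist":[0,0,0.077]},{"slide":[-0.044,-0.052,0.014],"twist":[0,0,0.077]},{"slide":[-0.044,-0.052,0.014],"twist":[0,0,0.077]}]' 1
python3 - <<'E'
from h import *
p,R=here();print(drel(p),state()["joints"])
s=camera("scene");cv2.imwrite("pics/c5.png",cv2.resize(s[160:310,230:380],(600,600),interpolation=2))
E
```

```text
time: 12.52
tool_pos: [0.4937, -0.0222, 0.3981]
orientation: [[0.985, 0.172, 0.002], [0.172, -0.985, -0.0], [0.002, 0.0, -1.0]]
ft_force: [0.7, -0.7, 0.7]
finger_gap: 0.0857
finger_force: 0.0
[-169.3141    2.5322  398.1429] [-0.1305  0.1294  1.5077  0.0001  1.5028  1.2679]
```

View pics/c5.png

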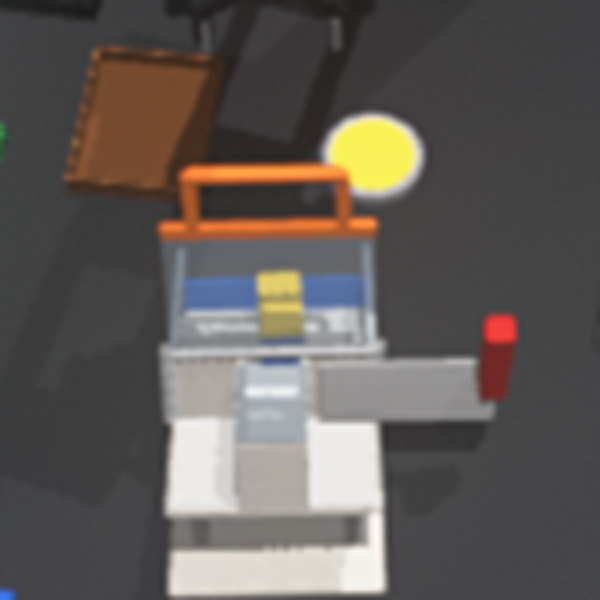

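The flap is standing up and sinking slowly. The box is in the pocket with its lid at crop (280,302), and the gripper is clear in front. Now I reach in.

```bash
python3 -m crank '[{"slide":[-0.03,0,0.23],"twist":[0,0.0463,0]},{"slide":[-0.03,0,0.23],"twist":[0,0.0463,0]},{"slide":[-0.03,0,0.23],"twist":[0,0.0463,0]},{"slide":[-0.03,0,0.23],"twist":[0,0.0463,0]},{"slide":[-0.03,0,0.23],"twist":[0,0.0463,0]},{"slide":[-0.03,0,0.23],"twist":[0,0.0463,0]},{"slide":[0,0,0.05],"twist":[0,0,0]},{"slide":[0,0,0],"twist":[0,0,0]}]'
python3 - <<'E'
from h import *
p,R=here();print(drel(p),RD.T@R,state()["joints"])
plan(p,R,W(-122,3.5,111),B(25,-1),5)
E
```

```text
time: 13.23
tool_pos: [0.5058, -0.0193, 0.1826]
orientation: [[0.895, 0.179, 0.408], [0.161, -0.984, 0.077], [0.415, -0.003, -0.91]]
ft_force: [0.5, 0.0, -0.4]
finger_gap: 0.0856
finger_force: 0.0
[-156.8863    3.194   182.6218] [[ 0.9099 -0.0002  0.4149]
 [-0.0015 -1.      0.0029]
 [ 0.4149 -0.0033 -0.9099]] [-0.2192  0.2436  2.0834  0.3886  0.4473  0.8523]
5 rows slide [ 0.0023 -0.0002  0.1062] twist [-0.0004  0.0011 -0.0002] mm/row 15.933442623743097 deg 0.10428691841666743 mid [ 0.5194 -0.0167  0.1539] end [ 0.54   -0.0128  0.111 ]
```

```bash
python3 -m crank '[{"slide":[0.0023,0,0.106],"twist":[0,0,0]},{"slide":[0.0023,0,0.106],"twist":[0,0,0]},{"slide":[0.0023,0,0.106],"twist":[0,0,0]},{"slide":[0.0023,0,0.106],"twist":[0,0,0]},{"slide":[0.0023,0,0.106],"twist":[0,0,0]},{"slide":[0,0,0],"twist":[0,0,0]},{"slide":[0,0,0],"twist":[0,0,0]}]'
python3 - <<'E'
from h import *
p,R=here();print(drel(p),(RD.T@R)[:,2],state()["joints"])
E
python3 -m crank '[{"slide":[0,0,0],"twist":[0,0,0]},{"slide":[0,0,0],"twist":[0,0,0]},{"slide":[0,0,0],"twist":[0,0,0]},{"slide":[0,0,0],"twist":[0,0,0]},{"slide":[0,0,0],"twist":[0,0,0]},{"slide":[0,0,0],"twist":[0,0,0]}]' 0 30
```

```text
time: 13.82
tool_pos: [0.5442, -0.013, 0.1153]
orientation: [[0.891, 0.18, 0.417], [0.163, -0.984, 0.077], [0.424, -0.0, -0.906]]
ft_force: [-0.2, 0.3, 0.1]
finger_gap: 0.0855
finger_force: 0.0
[-117.9045    2.5094  115.2592] [ 0.4237  0.0009 -0.9058] [-0.1856  0.4103  2.0909  0.5964  0.2744  0.6572]
time: 14.32
tool_pos: [0.5414, -0.0133, 0.1149]
orientation: [[0.892, 0.178, 0.416], [0.162, -0.984, 0.075], [0.423, 0.0, -0.906]]
ft_force: [-2.4, -0.8, 5.9]
finger_gap: 0.0358
finger_force: 29.1
```

```bash
python3 - <<'E'
from h import *
t=cv2.imread("pics/top0.png")
print("bottle cap",onz("top",(406,123),.145))
p,R=here();p1=p-R[:,2]*.082
Rf=Ro.from_euler("z",-1,degrees=True).as_matrix()@np.diag([1.,-1,-1]);pf=np.array([.466,-.354,.2])
d=pf-p1;pm=p1+d*.45
plan(p,R,p1,R,5);plan(p1,R,pm,R,5);plan(pm,R,pf,Rf,6);print(drel(p1),drel(pm))
E
```

```text
bottle cap [ 0.7368 -0.2439  0.145 ]
5 rows slide [-0.     -0.     -0.1093] twist [0. 0. 0.] mm/row 16.400000000000002 deg 0.0 mid [ 0.5278 -0.0158  0.1447] end [ 0.5073 -0.0195  0.1892]
5 rows slide [-0.0518  0.1931 -0.0313] twist [0. 0. 0.] mm/row 30.348344228980256 deg 0.0 mid [ 0.4999 -0.0797  0.1912] end [ 0.4887 -0.17    0.1941]
6 rows slide [-0.0419  0.2012 -0.0192] twist [-0.0045 -0.0462  0.0205] mm/row 30.96113950472308 deg 4.565463437116435 mid [ 0.4815 -0.2626  0.195 ] end [ 0.466 -0.354  0.2  ]
[-155.3865    2.7155  189.2437] [-200.5995 -142.053   194.0841]
```

```bash
python3 -m crank '[{"slide":[0,0,-0.05],"twist":[0,0,0]},{"slide":[0,0,-0.1],"twist":[0,0,0]},{"slide":[0,0,-0.13],"twist":[0,0,0]},{"slide":[0,0,-0.13],"twist":[0,0,0]},{"slide":[0,0,-0.14],"twist":[0,0,0]},{"slide":[-0.03,0.1,-0.02],"twist":[0,0,0]},{"slide":[-0.052,0.193,-0.031],"twist":[0,0,0]},{"slide":[-0.052,0.193,-0.031],"twist":[0,0,0]},{"slide":[-0.052,0.193,-0.031],"twist":[0,0,0]},{"slide":[-0.052,0.193,-0.031],"twist":[0,0,0]},{"slide":[-0.03,0.1,-0.02],"twist":[0,0,0]},{"slide":[0,0,0],"twist":[0,0,0]}]' 0 40
python3 - <<'E'
from h import *
p,R=here();print(drel(p))
Rf=Ro.from_euler("z",-1,degrees=True).as_matrix()@np.diag([1.,-1,-1]);pf=np.array([.466,-.354,.16])
plan(p,R,pf,Rf,8)
E
```

```text
time: 15.32
tool_pos: [0.4874, -0.1751, 0.1947]
orientation: [[0.892, 0.174, 0.416], [0.159, -0.985, 0.071], [0.422, 0.002, -0.906]]
ft_force: [-0.1, -0.1, -1.2]
finger_gap: 0.0361
finger_force: 40.6
[-202.7773 -146.7789  194.6568]
8 rows slide [-0.0375  0.1474  0.0198] twist [-0.0032 -0.0346  0.0151] mm/row 23.01337649685952 deg 3.4111744765674668 mid [ 0.4829 -0.2649  0.1754] end [ 0.466 -0.354  0.16 ]
```

```bash
python3 -m crank '[{"slide":[-0.0375,0.147,0.02],"twist":[-0.003,-0.0346,0.015]},{"slide":[-0.0375,0.147,0.02],"twist":[-0.003,-0.0346,0.015]},{"slide":[-0.0375,0.147,0.02],"twist":[-0.003,-0.0346,0.015]},{"slide":[-0.0375,0.147,0.02],"twist":[-0.003,-0.0346,0.015]},{"slide":[-0.0375,0.147,0.02],"twist":[-0.003,-0.0346,0.015]},{"slide":[-0.0375,0.147,0.02],"twist":[-0.003,-0.0346,0.015]},{"slide":[-0.0375,0.147,0.02],"twist":[-0.003,-0.0346,0.015]},{"slide":[-0.0375,0.147,0.02],"twist":[-0.003,-0.0346,0.015]},{"slide":[0,0,0],"twist":[0,0,0]},{"slide":[0,0,0],"twist":[0,0,0]},{"slide":[0,0,0],"twist":[0,0,0]},{"slide":[0,0,0],"twist":[0,0,0]}]'
python3 - <<'E'
from h import *
s=camera("scene");cv2.imwrite("pics/c6.png",cv2.resize(s[160:280,170:330],(800,600),interpolation=2))
E
```

```text
time: 16.32
tool_pos: [0.4661, -0.348, 0.1584]
orientation: [[1.0, -0.011, -0.002], [-0.011, -1.0, 0.006], [-0.002, -0.005, -1.0]]
ft_force: [0.2, -0.2, -1.0]
finger_gap: 0.0357
finger_force: 40.6
```

View pics/c6.png

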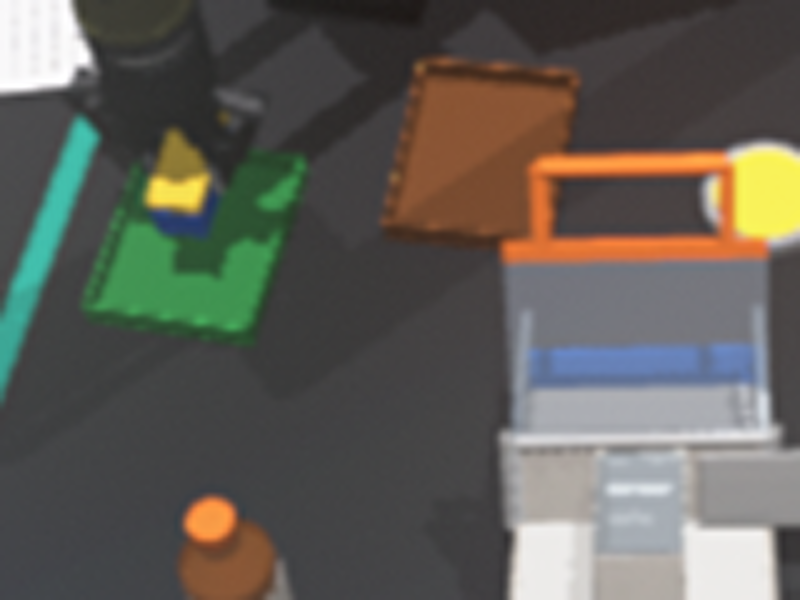

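The box is held lid up over the green tray (crop (185,190)) and the flap is still up. Lowering.

```bash
python3 -m crank '[{"slide":[0,0.01,0.08],"twist":[0,0,0]},{"slide":[0,0.01,0.09],"twist":[0,0,0]},{"slide":[0,0.01,0.09],"twist":[0,0,0]},{"slide":[0,0,0.08],"twist":[0,0,0]},{"slide":[0,0,0.05],"twist":[0,0,0]},{"slide":[0,0,0.02],"twist":[0,0,0]},{"slide":[0,0,0],"twist":[0,0,0]},{"slide":[0,0,0],"twist":[0,0,0]},{"slide":[0,0,0],"twist":[0,0,0]}]'
python3 -m crank '[{"slide":[0,0,0.004],"twist":[0,0,0]},{"slide":[0,0,0.004],"twist":[0,0,0]},{"slide":[0,0,0.004],"twist":[0,0,0]},{"slide":[0,0,0.004],"twist":[0,0,0]},{"slide":[0,0,0],"twist":[0,0,0]},{"slide":[0,0,0],"twist":[0,0,0]}]'
```

```text
time: 17.12
tool_pos: [0.4669, -0.3541, 0.0978]
orientation: [[1.0, -0.011, -0.0], [-0.011, -1.0, 0.003], [-0.001, -0.003, -1.0]]
ft_force: [0.1, -0.6, -1.2]
finger_gap: 0.0354
finger_force: 40.6
time: 17.62
tool_pos: [0.4664, -0.3539, 0.0945]
orientation: [[1.0, -0.012, -0.002], [-0.011, -1.0, 0.004], [-0.002, -0.004, -1.0]]
ft_force: [0.0, -0.0, -1.4]
finger_gap: 0.0357
finger_force: 40.6
```

Still free (1.2 N box weight only); continue about 5 mm.

```bash
python3 -m crank '[{"slide":[0,0,0.007],"twist":[0,0,0]},{"slide":[0,0,0.007],"twist":[0,0,0]},{"slide":[0,0,0.007],"twist":[0,0,0]},{"slide":[0,0,0.007],"twist":[0,0,0]},{"slide":[0,0,0.007],"twist":[0,0,0]},{"slide":[0,0,0],"twist":[0,0,0]},{"slide":[0,0,0],"twist":[0,0,0]}]'
```

```text
time: 18.2
tool_pos: [0.4665, -0.3539, 0.0893]
orientation: [[1.0, -0.011, -0.002], [-0.011, -1.0, 0.004], [-0.002, -0.004, -1.0]]
ft_force: [0.2, -0.3, -1.5]
finger_gap: 0.0355
finger_force: 40.6
```

```bash
python3 -m crank '[{"slide":[0,0,0.006],"twist":[0,0,0]},{"slide":[0,0,0.006],"twist":[0,0,0]},{"slide":[0,0,0],"twist":[0,0,0]},{"slide":[0,0,0],"twist":[0,0,0]}]'
python3 -m crank '[{"slide":[0,0,0.006],"twist":[0,0,0]},{"slide":[0,0,0.0],"twist":[0,0,0]},{"slide":[0,0,0],"twist":[0,0,0]}]'
```

```text
time: 18.53
tool_pos: [0.4664, -0.3539, 0.0892]
orientation: [[1.0, -0.011, -0.001], [-0.011, -1.0, 0.003], [-0.001, -0.003, -1.0]]
ft_force: [-3.4, 3.2, 10.5]
finger_gap: 0.0356
finger_force: 41.6
time: 18.78
tool_pos: [0.4664, -0.3538, 0.0891]
orientation: [[1.0, -0.011, -0.001], [-0.011, -1.0, 0.003], [-0.001, -0.003, -1.0]]
ft_force: [-4.1, 4.4, 16.4]
finger_gap: 0.0356
finger_force: 42.2
```

```bash
python3 -m crank '[{"slide":[0,0,-0.006],"twist":[0,0,0]},{"slide":[0,0,-0.006],"twist":[0,0,0]},{"slide":[0,0,0],"twist":[0,0,0]}]'
python3 -m crank '[{"slide":[0,0,0],"twist":[0,0,0]},{"slide":[0,0,0],"twist":[0,0,0]},{"slide":[0,0,0],"twist":[0,0,0]},{"slide":[0,0,0],"twist":[0,0,0]},{"slide":[0,0,-0.05],"twist":[0,0,0]},{"slide":[0,0,-0.15],"twist":[0,0,0]},{"slide":[0,0,-0.2],"twist":[0,0,0]},{"slide":[0,0,-0.25],"twist":[0,0,0]},{"slide":[0,0,-0.2],"twist":[0,0,0]},{"slide":[0,0,-0.1],"twist":[0,0,0]}]' 0.65
python3 -m crank '[{"slide":[-0.2,0,-0.1],"twist":[0,0,0]},{"slide":[-0.2,0,-0.1],"twist":[0,0,0]},{"slide":[0,0,0],"twist":[0,0,0]},{"slide":[0,0,0],"twist":[0,0,0]},{"slide":[0,0,0],"twist":[0,0,0]},{"slide":[0,0,0],"twist":[0,0,0]},{"slide":[0,0,0],"twist":[0,0,0]},{"slide":[0,0,0],"twist":[0,0,0]},{"slide":[0,0,0],"twist":[0,0,0]},{"slide":[0,0,0],"twist":[0,0,0]},{"slide":[0,0,0],"twist":[0,0,0]},{"slide":[0,0,0],"twist":[0,0,0]},{"slide":[0,0,0],"twist":[0,0,0]},{"slide":[0,0,0],"twist":[0,0,0]},{"slide":[0,0,0],"twist":[0,0,0]},{"slide":[0,0,0],"twist":[0,0,0]},{"slide":[0,0,0],"twist":[0,0,0]},{"slide":[0,0,0],"twist":[0,0,0]},{"slide":[0,0,0],"twist":[0,0,0]},{"slide":[0,0,0],"twist":[0,0,0]}]'
for i in 1 2 3; do :; done
python3 -m crank '[{"slide":[0,0,0],"twist":[0,0,0]},{"slide":[0,0,0],"twist":[0,0,0]},{"slide":[0,0,0],"twist":[0,0,0]},{"slide":[0,0,0],"twist":[0,0,0]},{"slide":[0,0,0],"twist":[0,0,0]},{"slide":[0,0,0],"twist":[0,0,0]},{"slide":[0,0,0],"twist":[0,0,0]},{"slide":[0,0,0],"twist":[0,0,0]},{"slide":[0,0,0],"twist":[0,0,0]},{"slide":[0,0,0],"twist":[0,0,0]},{"slide":[0,0,0],"twist":[0,0,0]},{"slide":[0,0,0],"twist":[0,0,0]},{"slide":[0,0,0],"twist":[0,0,0]},{"slide":[0,0,0],"twist":[0,0,0]},{"slide":[0,0,0],"twist":[0,0,0]},{"slide":[0,0,0],"twist":[0,0,0]},{"slide":[0,0,0],"twist":[0,0,0]},{"slide":[0,0,0],"twist":[0,0,0]},{"slide":[0,0,0],"twist":[0,0,0]},{"slide":[0,0,0],"twist":[0,0,0]}]'
python3 -m crank '[{"slide":[0,0,0],"twist":[0,0,0]},{"slide":[0,0,0],"twist":[0,0,0]},{"slide":[0,0,0],"twist":[0,0,0]},{"slide":[0,0,0],"twist":[0,0,0]},{"slide":[0,0,0],"twist":[0,0,0]},{"slide":[0,0,0],"twist":[0,0,0]},{"slide":[0,0,0],"twist":[0,0,0]},{"slide":[0,0,0],"twist":[0,0,0]},{"slide":[0,0,0],"twist":[0,0,0]},{"slide":[0,0,0],"twist":[0,0,0]},{"slide":[0,0,0],"twist":[0,0,0]},{"slide":[0,0,0],"twist":[0,0,0]},{"slide":[0,0,0],"twist":[0,0,0]},{"slide":[0,0,0],"twist":[0,0,0]},{"slide":[0,0,0],"twist":[0,0,0]},{"slide":[0,0,0],"twist":[0,0,0]},{"slide":[0,0,0],"twist":[0,0,0]},{"slide":[0,0,0],"twist":[0,0,0]},{"slide":[0,0,0],"twist":[0,0,0]},{"slide":[0,0,0],"twist":[0,0,0]}]'
python3 -m crank '[{"slide":[0,0,0],"twist":[0,0,0]},{"slide":[0,0,0],"twist":[0,0,0]},{"slide":[0,0,0],"twist":[0,0,0]},{"slide":[0,0,0],"twist":[0,0,0]},{"slide":[0,0,0],"twist":[0,0,0]},{"slide":[0,0,0],"twist":[0,0,0]},{"slide":[0,0,0],"twist":[0,0,0]},{"slide":[0,0,0],"twist":[0,0,0]},{"slide":[0,0,0],"twist":[0,0,0]},{"slide":[0,0,0],"twist":[0,0,0]},{"slide":[0,0,0],"twist":[0,0,0]},{"slide":[0,0,0],"twist":[0,0,0]},{"slide":[0,0,0],"twist":[0,0,0]},{"slide":[0,0,0],"twist":[0,0,0]},{"slide":[0,0,0],"twist":[0,0,0]},{"slide":[0,0,0],"twist":[0,0,0]},{"slide":[0,0,0],"twist":[0,0,0]},{"slide":[0,0,0],"twist":[0,0,0]},{"slide":[0,0,0],"twist":[0,0,0]},{"slide":[0,0,0],"twist":[0,0,0]}]'
python3 - <<'E'
from h import *
s=camera("scene");cv2.imwrite("pics/c7.png",cv2.resize(s[160:310,170:370],(800,600),interpolation=2))
E
```

```text
time: 19.03
tool_pos: [0.4665, -0.3539, 0.0892]
orientation: [[1.0, -0.011, -0.001], [-0.011, -1.0, 0.004], [-0.001, -0.004, -1.0]]
ft_force: [-1.8, 1.4, 7.5]
finger_gap: 0.0355
finger_force: 41.5
time: 19.87
tool_pos: [0.4681, -0.3557, 0.2357]
orientation: [[1.0, -0.011, 0.003], [-0.011, -1.0, -0.0], [0.003, 0.0, -1.0]]
ft_force: [0.9, -0.2, 0.5]
finger_gap: 0.055
finger_force: 0.0
time: 21.53
tool_pos: [0.4067, -0.3539, 0.2611]
orientation: [[1.0, -0.012, -0.002], [-0.011, -1.0, 0.004], [-0.002, -0.004, -1.0]]
ft_force: [-0.1, 0.2, -0.0]
finger_gap: 0.0551
finger_force: 0.0
time: 23.2
tool_pos: [0.4067, -0.3539, 0.2611]
orientation: [[1.0, -0.011, -0.002], [-0.011, -1.0, 0.004], [-0.002, -0.004, -1.0]]
ft_force: [0.4, 0.6, 0.2]
finger_gap: 0.0556
finger_force: 0.0
time: 24.87
tool_pos: [0.4067, -0.3539, 0.261]
orientation: [[1.0, -0.011, -0.002], [-0.011, -1.0, 0.004], [-0.002, -0.004, -1.0]]
ft_force: [-0.4, 0.8, -0.2]
finger_gap: 0.0558
finger_force: 0.0
time: 26.53
tool_pos: [0.4067, -0.3539, 0.261]
orientation: [[1.0, -0.011, -0.002], [-0.011, -1.0, 0.004], [-0.002, -0.004, -1.0]]
ft_force: [-0.2, 0.2, 0.4]
finger_gap: 0.0557
finger_force: 0.0
```

View pics/c7.png

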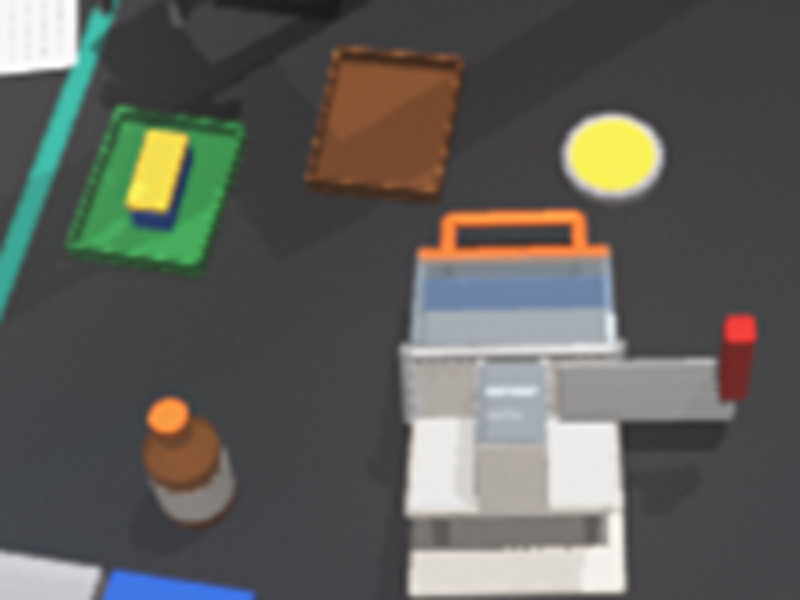

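The box lies flat in the tray, lid up. The gate is out, and the bar is back at about (298,214) as at the start. I wait a little and check that it has stopped moving.

```bash
python3 -m crank '[{"slide":[0,0,0],"twist":[0,0,0]},{"slide":[0,0,0],"twist":[0,0,0]},{"slide":[0,0,0],"twist":[0,0,0]},{"slide":[0,0,0],"twist":[0,0,0]},{"slide":[0,0,0],"twist":[0,0,0]},{"slide":[0,0,0],"twist":[0,0,0]},{"slide":[0,0,0],"twist":[0,0,0]},{"slide":[0,0,0],"twist":[0,0,0]},{"slide":[0,0,0],"twist":[0,0,0]},{"slide":[0,0,0],"twist":[0,0,0]},{"slide":[0,0,0],"twist":[0,0,0]},{"slide":[0,0,0],"twist":[0,0,0]},{"slide":[0,0,0],"twist":[0,0,0]},{"slide":[0,0,0],"twist":[0,0,0]},{"slide":[0,0,0],"twist":[0,0,0]},{"slide":[0,0,0],"twist":[0,0,0]},{"slide":[0,0,0],"twist":[0,0,0]},{"slide":[0,0,0],"twist":[0,0,0]},{"slide":[0,0,0],"twist":[0,0,0]},{"slide":[0,0,0],"twist":[0,0,0]}]' | head -1
python3 - <<'E'
from h import *
for s in (cv2.imread("pics/scene0.png"),camera("scene")):
    c=blobs(s,(5,150,130),(18,255,255),(270,200,330,240))[0];M=cv2.moments(c);print(cv2.boundingRect(c),M["m10"]/M["m00"],M["m01"]/M["m00"])
E
```

```text
time: 28.25
(275, 212, 47, 12) 298.4548656979304 218.10127697049757
(275, 212, 47, 12) 298.4548656979304 218.10127697049757
```

```bash
python3 -c "
from plant import finish_job
print(finish_job())"
```

```text
the job is handed in; nothing more can be done
None
```

The slide box is flat in the green tray, lid up and released. The gate is out at its stop, the flap is fully shut, and the bottle and petri dish showed no change; nothing went near the tip box, though I did not re-check it. I handed the job in at about 28 s, well under the 72 s limit.

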